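# Index the valve turntable onto its drop pin and take up the play

## Robot

A 6-joint arm with a two-finger parallel gripper is mounted at the origin on the work surface. World frame = base frame: x ahead of the robot, y to its left, z up, the work surface at z = 0. Lengths are in m, angles in rad, forces in N, time in s.
With the tool pointing down it reaches from about 0.375 to 0.9 m from the base axis. Payload 3.1 kg.
Tool frame: the origin (TCP) lies at the very end of the fingers, on their centre line; the grasp point (between the pads) lies r.grip_depth behind it (r.grip_depth is the distance from the TCP to the grasp point, in m); z points along the fingers, y is the line along which they close (so a half turn about z gives the same grasp; the last joint's range is limited). The gripper opens to 87 mm and grips with 3 to 60 N. Pads are 19 mm wide; open, the fingers measure 117 mm over their backs; the gripper's body (75 mm by 190 mm) begins 51 mm behind the grasp point.
Start: joints at [-1.486, 0.527, 1.433, -0, 1.181, -0.178], TCP at [0.163, -0.603, 0.223] pointing down, gripper open.
Joint ranges: [-3.08, 3.08], [-0.75, 2.2], [0.22, 2.44], [-1.43, 4.57], [0, 2.65], [-2.85, 2.85]. Speed limits (rad/s): [2.79, 2.79, 3.14, 3.14, 3.14, 3.14].

## Interface

Orientations are given as [roll, pitch, yaw] about the fixed x, y, z axes, in that order (R = Rz(yaw) Ry(pitch) Rx(roll)).
In Python, from rig import r gives the robot as it stands.
- The arm moves only by the shell command python3 -m crank 'ROWS' [OPENING]. ROWS is JSON, a list of rows, each an object with "translation": the shift along the world's x, y, z in mm, a list of three; "dr": the turn, a rotation vector about the world's x, y, z in rad, a list of three. A call has 1 to 10 rows; each row is the pose to reach, as a shift and turn from the pose commanded when the call began; what a row does not reach only later rows make up. A row lasts 1/8 s, in which the tool goes at most 62.5 mm and 10.7 degrees, less where a joint would pass 70% of its speed; a pose out of reach is approached as far as the arm can. A call with a gripper value outside its range is refused whole. OPENING is the finger opening in mm, from 0 to 87, set as the call begins (- or left out, the last holds). The fingers move at their own pace and stop on an object; the grip force is fixed at half the most. Time passes only in rows, so rows that repeat a pose let the fingers close. It gives the time, the measured TCP pose, the force, the opening and the grip force at its end, in the units of the state.
- r.get_obs(): the state, without advancing time (a new reading comes with each control period).
- r.get_image(name): name is "scene" or "top" or "wrist"; returns a dict with "pixels" (384x512x3 uint8, blue, green, red), "K" (3x3 intrinsics, pixels), "R" (3x3) and "t" (3): a world point X has camera coordinates R X + t. Camera axes: x right, y down, z forward; pixel columns grow to the right and rows downward; lengths in m; the calibration is good to about 2 mm. A picture is of the moment at which its call begins. There is no depth.
- r.finish_job(): hands the job in; it is judged then, once.
The state is a dict: "t": time; "joint_positions": joint angles; "qvel": joint speeds; "tau": joint torques, N m; "ee_pos": TCP position; "orientation": TCP orientation; "contact_force": force on the tool from outside, world axes, zero at the start; "wrist_torque": the same for the moment, N m; "width": finger opening in m; "grip_force": force on a finger pad.
Only numpy, scipy, OpenCV 4.12 (cv2) and the standard library are available. Lean on these libraries where they do the work, as an engineer would, in place of code of your own. Each camera call takes 0.05 s, during which the arm holds its last target. There are 200 camera calls.

## Task

Slowly push the turntable round by a spoke until the index pin falls by itself into the notch in the rim, without touching the pin and without forcing the table once the pin stops it. Then press the outer part of a spoke clockwise, seen from above, with about 12 N for about a second (never over 14 N), so that the notch bears against the pin and the play is taken up, and leave it resting there. Leave the loose parts around it alone.

Things in the scene. Friction and masses are not known exactly. Their poses are not given: they have to be found in the camera images.
- stand: Fixed steel stand. Origin on the bench under the turntable's vertical axis; x axis points from there to the index pin, z up. Base plate 12 mm high. At x 108 to 175 mm (50 mm wide in y) a post and guide block: underside 6 mm above the turntable's rim, flat top 78 mm above the bench; its upright hole guides the pin.
- turntable: Round plate of dark anodised aluminium, about 275 mm across, 16 mm thick, top face 52 mm above the bench, turning freely without end stops about the vertical axis through its origin (at its underside). x axis points to its one rim notch, z up. Bearing drag about 2 to 3 N when pushed 80 mm from the axis; it stays where it is left. It starts with the notch 0.7 to 1.7 rad clockwise of the pin.
- chuck (a point): On the axis, at the top of the chuck (52 mm wide, 36 mm high above the plate) that holds the brass valve body (32 mm wide, its top 65 mm above the plate). Four level round 12 mm spokes stand out of the chuck to 102 mm from the axis, centre line 76 mm above the bench, at 45, 135, 225 and 315 degrees ccw from the turntable's x axis, but clamped by hand: all four together up to 5 degrees off.
- notch (a point): Centre of the mouth of the notch on the plate's top face, 122 mm from the turntable's axis. The notch is a slot through the rim, 16 mm wide, open outwards.
- index (a point): Fixed point of the stand on the pin's axis at the height of the plate's top face, 122 mm from the turntable's axis along the stand's x axis: the place to which the notch must come.
- pin: Loose steel pin, 12 mm thick, upright in the guide block; black knob 26 mm wide, 18 mm high on top. Origin at its foot. At first the foot rests on the plate, knob 13 mm above the block. With the notch under it (within 2 mm) and the rim slower than about 30 mm/s it drops 13 mm, knob onto the block, and stops the plate with about 2 mm of play each way.
- squeeze_lever: Loose red steel lever 145 mm long, 8 to 18 mm high, lying on the bench; origin under its flat arm's centre. Not part of the job.
- siphon_end: Loose white nylon tube end, 25 mm wide, 45 mm high, standing on the bench; origin at the centre of its underside. Not part of the job.
- gauge_lens: Loose green glass lens, 36 mm wide, 9 mm high, lying on the bench; origin at the centre of its underside. Not part of the job.

How it is judged:
On the way, in this order (a step that is already met when the one before it is completed fails the run):
1. the pin has dropped into the notch, its foot at least 9 mm below the plate's top face (z of pin in the frame of index below -0.009 m and horizontal distance between notch and index below 0.005 m), for 0.1 s.
2. the notch is pressed clockwise against the pin with more than 4.5 N for 0.3 s (contact force between pin and turntable above 4.5 N and y of notch in the frame of stand below -0.0008 m), for 0.3 s.
At the end, for the whole second after the job is handed in: The pin stands upright in its guide and fully down in the notch (foot at least 11 mm below the plate's top face), the turntable rests turned back clockwise against the pin (notch centre 1 to 5 mm clockwise of the pin's guide axis), and both are at rest (z of pin in the frame of index below -0.011 m and horizontal distance between pin and index below 0.003 m and angle between pin's own z axis and vertical below 0.1 rad and y of notch in the frame of stand between -0.005 and -0.001 m and horizontal distance between notch and index below 0.005 m and angular speed of turntable below 0.02 rad/s and linear speed of pin below 0.01 m/s); the robot touches nothing.
It fails at once if the robot presses the turntable with more than 14.5 N (contact force between any of the fingers, the arm and turntable above 14.5 N).
It fails at once if the robot touches the pin (contact force between any of the fingers, the arm and pin above 0.5 N).
It fails at once if a loose part nearby is moved by more than 15 mm (distance of any of squeeze_lever, siphon_end, gauge_lens from where it was at the start of the episode above 0.015 m).
It also fails if it takes over 67 s, if anything falls off the work surface, if the arm or the gripper's body presses on something with over 40 N, if the wrist force passes 120 N, or if a joint passes its speed limit or range.

## Working session

There is one attempt and no reset: what is moved stays moved. The work goes in short steps, Python scripts to look and compute and a shell command to move; the robot and the scene stay as the last step left them, time stands still between calls to the robot, and variables do not carry over. Pictures are saved under pics/ and viewed, at most 10 in all, crops included, and the job is handed in when it is done.

```bash
mkdir -p pics; ls; python3 - <<'E'
from rig import r
import cv2
o=r.get_obs(); print(o, r.grip_depth)
a=r.get_image("scene"); b=r.get_image("top")
import numpy as np, pickle
pickle.dump((a,b),open('im0.pkl','wb'))
cv2.imwrite('pics/a0.png',a['pixels']); cv2.imwrite('pics/b0.png',b['pixels'])
for i in (a,b): print(i['K'],i['R'],i['t'])
E
```

```text
pics
{'t': 0.0, 'joint_positions': array([-1.48550158e+00,  5.28465286e-01,  1.43387938e+00,  3.56572976e-06,
        1.18138217e+00, -1.78482782e-01]), 'qvel': array([ 0.00138072,  0.00029696, -0.00065804,  0.00126222, -0.00173188,
        0.00124249]), 'tau': array([ 6.58626486e-04, -4.40039062e+01, -1.76591384e+01,  6.33283379e-02,
        5.81624871e-02, -1.61938547e-04]), 'ee_pos': array([ 0.16293358, -0.60264608,  0.22157946]), 'orientation': array([-3.13949296e+00, -3.82138597e-04,  2.63775774e-01]), 'contact_force': array([-0.04423413,  0.08076748,  0.3222572 ]), 'wrist_torque': array([-0.02026947,  0.0167758 ,  0.03010651]), 'grip_force': 0.0, 'width': 0.08712387424647568} 0.0187
[[353.23750026   0.         250.92917557]
 [  0.         353.23750026 188.45424184]
 [  0.           0.           1.        ]] [[ 0.6189262   0.78543606 -0.00453374]
 [ 0.58406057 -0.46408573 -0.66595622]
 [-0.52517007  0.40952977 -0.74597705]] [-0.31529747 -0.28835577  1.21573853]
[[438.59438948   0.         249.13578903]
 [  0.         438.59438948 198.84966689]
 [  0.           0.           1.        ]] [[ 0.00231821 -0.99998682 -0.00458051]
 [-0.99852913 -0.00206666 -0.05417846]
 [ 0.05416827  0.00469937 -0.99852076]] [-0.00494914  0.5391422   1.14614577]
```

View pics/b0.png

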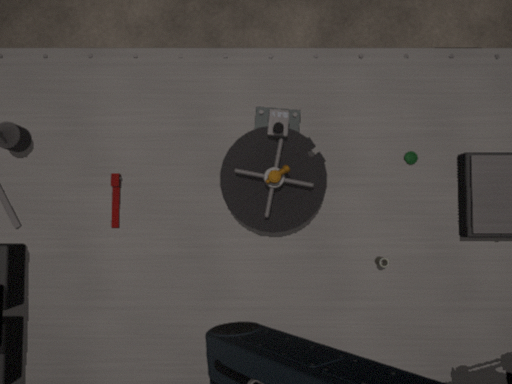

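View pics/a0.png

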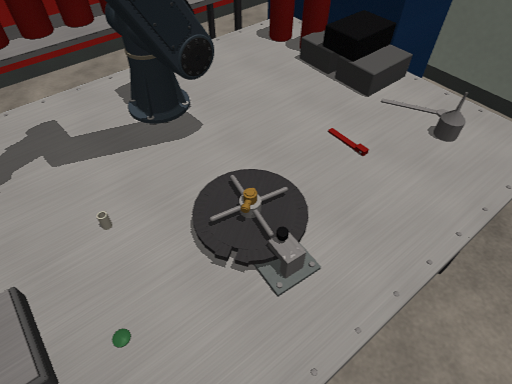

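The top view shows the turntable centred near (273,178), the pin knob at (278,128), and the notch at (314,152), clockwise of the pin. The spokes point roughly up, right, down and left. The loose parts (lever at (116,200), tube at (383,263), lens at (411,158)) are well clear. Next I'll turn these pixels into positions.

```bash
cat > h.py <<'E'
import numpy as np, cv2
def ray(im,uv,z):
    d=im['R'].T@np.linalg.inv(im['K'])@np.array([uv[0],uv[1],1.]); c=-im['R'].T@im['t']
    return c+d*(z-c[2])/d[2]
def proj(im,X):
    p=im['K']@(im['R']@np.asarray(X,float)+im['t']); return p[:2]/p[2]
E
python3 - <<'E'
from h import *
import pickle
a,b=pickle.load(open('im0.pkl','rb'))
g=cv2.cvtColor(b['pixels'],cv2.COLOR_BGR2GRAY)
m=((g<70)).astype(np.uint8); w=np.zeros_like(m); w[110:250,205:340]=1; m*=w
cs,_=cv2.findContours(m,cv2.RETR_EXTERNAL,cv2.CHAIN_APPROX_NONE); c=max(cs,key=cv2.contourArea)
e=cv2.fitEllipse(cv2.convexHull(c)); print('ell',e, ray(b,e[0],.052)[:2])
# spokes: tips by eye
for n,uv,z in [('up',(281,139),.076),('right',(313,185),.076),('down',(267,216),.076),('left',(235,171),.076),('notch',(314,152),.052),('knob',(278,127),.109),('guide',(278,117),.078)]:
    print(n,ray(b,uv,z).round(4))
x=cv2.resize(b['pixels'][95:245,200:350],None,fx=4,fy=4,interpolation=cv2.INTER_CUBIC); cv2.imwrite('pics/b1.png',cv2.convertScaleAbs(x,alpha=1.8,beta=10))
x=cv2.resize(a['pixels'][150:300,170:330],None,fx=4,fy=4,interpolation=cv2.INTER_CUBIC)
E
```

```text
ell ((275.16802978515625, 176.8016357421875), (106.02664184570312, 122.34236907958984), 14.624874114990234) [ 0.59395151 -0.07064752]
up [ 0.6873 -0.0841  0.076 ]
right [ 0.571  -0.1642  0.076 ]
down [ 0.493  -0.0488  0.076 ]
left [0.6059 0.0317 0.076 ]
notch [ 0.6583 -0.1706  0.052 ]
knob [ 0.7106 -0.0746  0.109 ]
guide [ 0.743  -0.0765  0.078 ]
```

View pics/b1.png

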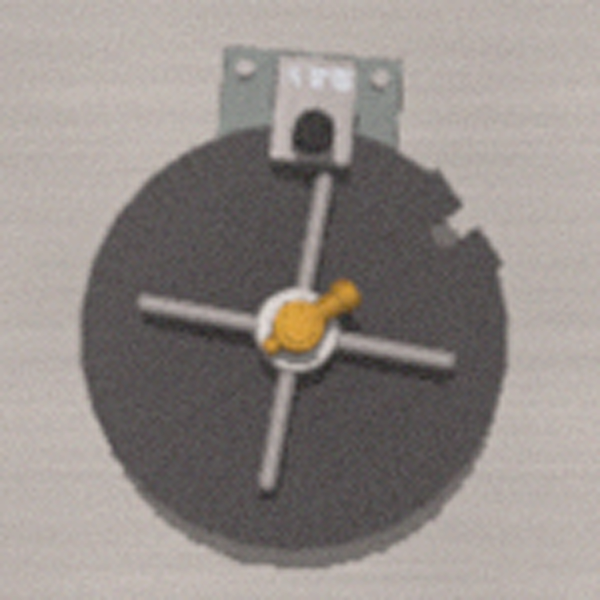

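From the crop, in world coordinates:

| Feature | Measured value |
|---|---|
| Turntable axis | about (0.589, -0.0665) |
| Pin direction | -0.067 rad |
| Notch direction | -0.97 rad |
| Spoke directions | -0.178 + k·90° |

The table has to turn about +0.9 rad (ccw). I'll push the robot-side spoke from its +y side with closed fingers, staying far from the pin. From the same quadrant I can later press the left spoke clockwise.

```bash
python3 -m crank '[{"translation":[35,58,0],"dr":[0,0,-0.05]},{"translation":[70,117,0],"dr":[0,0,-0.1]},{"translation":[104,175,0],"dr":[0,0,-0.15]},{"translation":[140,234,0],"dr":[0,0,-0.2]},{"translation":[174,292,0],"dr":[0,0,-0.25]},{"translation":[209,350,0],"dr":[0,0,-0.3]},{"translation":[244,409,0],"dr":[0,0,-0.35]},{"translation":[279,467,0],"dr":[0,0,-0.4]},{"translation":[320,535,0],"dr":[0,0,-0.442]},{"translation":[348,584,0],"dr":[0,0,-0.442]}]' 0
python3 -m crank '[{"translation":[0,0,-40],"dr":[0,0,0]},{"translation":[0,0,-80],"dr":[0,0,0]},{"translation":[0,0,-110],"dr":[0,0,0]},{"translation":[0,0,-125],"dr":[0,0,0]},{"translation":[0,0,-125],"dr":[0,0,0]}]'
```

```text
t: 1.35
ee_pos: [0.484, -0.0648, 0.2224]
orientation: [3.141, -0.0, -0.178]
contact_force: [0.4, -1.0, 0.2]
width: 0.0013
grip_force: 0.0
t: 1.98
ee_pos: [0.4821, -0.0662, 0.0963]
orientation: [-3.141, 0.004, -0.178]
contact_force: [-0.3, -0.3, -0.7]
width: 0.0006
grip_force: 0.0
```

```bash
python3 -m crank '[{"translation":[8,13,0],"dr":[0,0,0]},{"translation":[20,32,0],"dr":[0,0,0]},{"translation":[29,47,0],"dr":[0,0,0]},{"translation":[29,47,-12],"dr":[0,0,0]},{"translation":[29,47,-24],"dr":[0,0,0]},{"translation":[29,47,-31],"dr":[0,0,0]},{"translation":[29,47,-31],"dr":[0,0,0]}]'
python3 - <<'E'
from h import *
from rig import r
b=r.get_image('scene'); x=cv2.resize(b['pixels'][130:300,150:350],None,fx=3.5,fy=3.5,interpolation=cv2.INTER_CUBIC)
cv2.imwrite('pics/c.png',cv2.convertScaleAbs(x,alpha=1.5))
print(r.get_obs()['contact_force'])
E
```

```text
t: 2.85
ee_pos: [0.5113, -0.0199, 0.0655]
orientation: [-3.141, 0.002, -0.179]
contact_force: [-0.2, -0.3, 0.6]
width: 0.0005
grip_force: 0.0
[ 1.03807057  0.06907936 -0.02107396]
```

View pics/c.png

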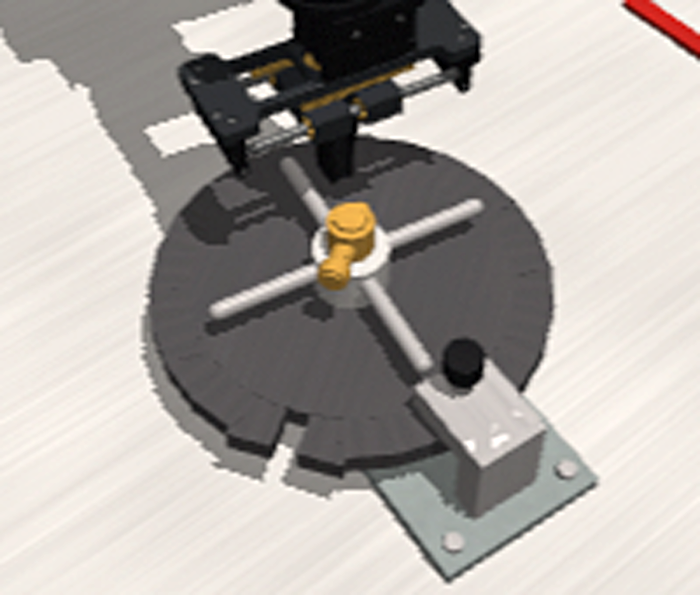

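The fingers, at (340,150) in the crop, stand in the right quadrant beside the spoke. Slow approach until contact.

```bash
python3 -m crank '[{"translation":[0,-2,0],"dr":[0,0,0]},{"translation":[-1,-4,0],"dr":[0,0,0]},{"translation":[-1,-6,0],"dr":[0,0,0]},{"translation":[-1.3,-7,0],"dr":[0,0,0]},{"translation":[-1.5,-8,0],"dr":[0,0,0]},{"translation":[-1.7,-9,0],"dr":[0,0,0]},{"translation":[-1.8,-10,0],"dr":[0,0,0]},{"translation":[-2,-11,0],"dr":[0,0,0]},{"translation":[-2.2,-12,0],"dr":[0,0,0]},{"translation":[-2.4,-13,0],"dr":[0,0,0]}]'
python3 - <<'E'
from h import *
C=np.array([.589,-.0665])
def P(th): 
    u=np.array([np.cos(th),np.sin(th)]);t=np.array([-u[1],u[0]]); return C+.085*u-.021*t
p0=P(2.963)
for k in range(0,46): print(k,round(.02*k,3),(1000*(P(2.963+.02*k)-p0)).round(1),P(2.963+.02*k).round(4)) if k%5==0 or k==45 else 0
E
```

```text
t: 4.15
ee_pos: [0.5098, -0.0327, 0.0666]
orientation: [-3.142, 0.0, -0.178]
contact_force: [0.8, -0.3, -0.2]
width: 0.0006
grip_force: 0.0
0 0.0 [0. 0.] [ 0.5091 -0.0307]
5 0.1 [-3.2 -8.2] [ 0.5059 -0.0389]
10 0.2 [ -5.5 -16.6] [ 0.5036 -0.0473]
15 0.3 [ -7.  -25.2] [ 0.5021 -0.0559]
20 0.4 [ -7.6 -33.9] [ 0.5015 -0.0647]
25 0.5 [ -7.4 -42.7] [ 0.5017 -0.0734]
30 0.6 [ -6.2 -51.4] [ 0.5028 -0.0821]
35 0.7 [ -4.2 -59.9] [ 0.5048 -0.0906]
40 0.8 [ -1.4 -68.2] [ 0.5077 -0.0989]
45 0.9 [  2.2 -76.1] [ 0.5113 -0.1069]
```

```bash
python3 -m crank '[{"translation":[-0.2,-1,0],"dr":[0,0,0]},{"translation":[-0.4,-2,0],"dr":[0,0,0]},{"translation":[-0.6,-3,0],"dr":[0,0,0]},{"translation":[-0.8,-4,0],"dr":[0,0,0]},{"translation":[-1,-5,0],"dr":[0,0,0]},{"translation":[-1.2,-6,0],"dr":[0,0,0]},{"translation":[-1.4,-7,0],"dr":[0,0,0]},{"translation":[-1.6,-8,0],"dr":[0,0,0]}]'
```

```text
t: 5.15
ee_pos: [0.5082, -0.0399, 0.0665]
orientation: [-3.141, 0.0, -0.178]
contact_force: [0.2, 4.9, 0.4]
width: 0.0005
grip_force: 2.6
```

```bash
cat >> h.py <<'E'
C=np.array([.589,-.0665])
def arc(p,s,n):
    v=np.array(p)-C
    for k in range(1,n+1):
        c,q=np.cos(s*k),np.sin(s*k); print((1000*(np.array([c*v[0]-q*v[1],q*v[0]+c*v[1]])-v)).round(1),round(s*k,3))
E
python3 - <<'E'
from h import *
p=np.array([.5082,-.0405]); arc(p,.02,10)
E
```

```text
[-0.5 -1.6] 0.02
[-1.  -3.3] 0.04
[-1.4 -4.9] 0.06
[-1.8 -6.5] 0.08
[-2.2 -8.2] 0.1
[-2.5 -9.9] 0.12
[ -2.8 -11.5] 0.14
[ -3.1 -13.2] 0.16
[ -3.3 -14.9] 0.18
[ -3.6 -16.6] 0.2
```

```bash
python3 -m crank '[{"translation":[-0.5,-1.6,0],"dr":[0,0,0.02]},{"translation":[-1,-3.3,0],"dr":[0,0,0.04]},{"translation":[-1.4,-4.9,0],"dr":[0,0,0.06]},{"translation":[-1.8,-6.5,0],"dr":[0,0,0.08]},{"translation":[-2.2,-8.2,0],"dr":[0,0,0.1]},{"translation":[-2.5,-9.9,0],"dr":[0,0,0.12]},{"translation":[-2.8,-11.5,0],"dr":[0,0,0.14]},{"translation":[-3.1,-13.2,0],"dr":[0,0,0.16]},{"translation":[-3.3,-14.9,0],"dr":[0,0,0.18]},{"translation":[-3.6,-16.6,0],"dr":[0,0,0.2]}]'
python3 - <<'E'
from h import *
from rig import r
p=r.get_obs()['ee_pos'][:2]; arc(p,.02,10); v=p-C;print(np.hypot(*v),np.arctan2(v[1],v[0]))
b=r.get_image('top'); x=cv2.resize(b['pixels'][95:245,200:350],None,fx=4,fy=4,interpolation=cv2.INTER_CUBIC); cv2.imwrite('pics/d.png',cv2.convertScaleAbs(x,alpha=1.8,beta=10))
E
```

```text
t: 6.4
ee_pos: [0.5045, -0.0565, 0.0665]
orientation: [-3.141, 0.0, 0.022]
contact_force: [1.9, 5.8, 0.7]
width: 0.0001
grip_force: 2.6
[-0.2 -1.7] 0.02
[-0.3 -3.4] 0.04
[-0.4 -5.1] 0.06
[-0.5 -6.8] 0.08
[-0.6 -8.5] 0.1
[ -0.6 -10.2] 0.12
[ -0.6 -11.9] 0.14
[ -0.5 -13.6] 0.16
[ -0.4 -15.3] 0.18
[ -0.3 -17. ] 0.2
0.08507534510450085 3.0235470571903864
```

View pics/d.png

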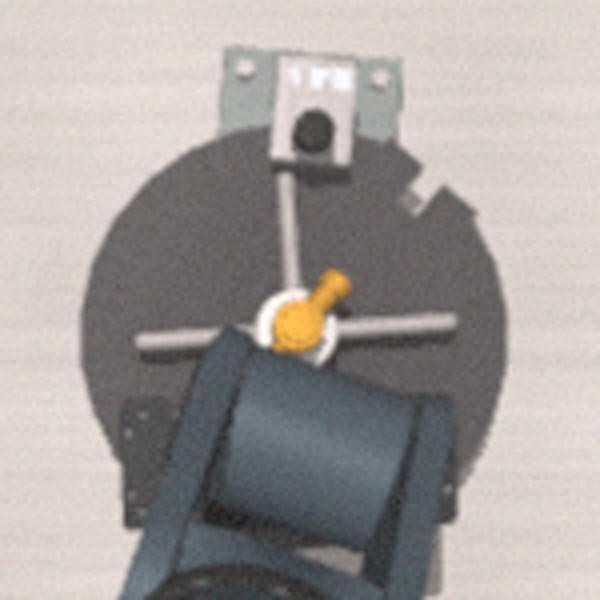

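The notch has moved to (427,190) in the crop and the left-right spoke line has turned about 0.26 rad, so about 0.64 rad remains. Continuing.

```bash
python3 -m crank '[{"translation":[-0.2,-1.7,0],"dr":[0,0,0.02]},{"translation":[-0.3,-3.4,0],"dr":[0,0,0.04]},{"translation":[-0.4,-5.1,0],"dr":[0,0,0.06]},{"translation":[-0.5,-6.8,0],"dr":[0,0,0.08]},{"translation":[-0.6,-8.5,0],"dr":[0,0,0.1]},{"translation":[-0.6,-10.2,0],"dr":[0,0,0.12]},{"translation":[-0.6,-11.9,0],"dr":[0,0,0.14]},{"translation":[-0.5,-13.6,0],"dr":[0,0,0.16]},{"translation":[-0.4,-15.3,0],"dr":[0,0,0.18]},{"translation":[-0.3,-17,0],"dr":[0,0,0.2]}]'
python3 - <<'E'
from h import *
from rig import r
p=r.get_obs()['ee_pos'][:2]; arc(p,.02,10); v=p-C;print(np.hypot(*v),np.arctan2(v[1],v[0]))
E
```

```text
t: 7.7
ee_pos: [0.5043, -0.0735, 0.0665]
orientation: [-3.14, -0.0, 0.222]
contact_force: [2.1, 6.1, -0.4]
width: 0.0002
grip_force: 2.5
[ 0.2 -1.7] 0.02
[ 0.3 -3.4] 0.04
[ 0.6 -5.1] 0.06
[ 0.8 -6.8] 0.08
[ 1.1 -8.4] 0.1
[  1.4 -10.1] 0.12
[  1.8 -11.8] 0.14
[  2.2 -13.4] 0.16
[  2.6 -15.1] 0.18
[  3.1 -16.7] 0.2
0.0850331052972149 -3.059489441253048
```

```bash
python3 -m crank '[{"translation":[0.2,-1.7,0],"dr":[0,0,0.02]},{"translation":[0.3,-3.4,0],"dr":[0,0,0.04]},{"translation":[0.6,-5.1,0],"dr":[0,0,0.06]},{"translation":[0.8,-6.8,0],"dr":[0,0,0.08]},{"translation":[1.1,-8.4,0],"dr":[0,0,0.1]},{"translation":[1.4,-10.1,0],"dr":[0,0,0.12]},{"translation":[1.8,-11.8,0],"dr":[0,0,0.14]},{"translation":[2.2,-13.4,0],"dr":[0,0,0.16]},{"translation":[2.6,-15.1,0],"dr":[0,0,0.18]},{"translation":[3.1,-16.7,0],"dr":[0,0,0.2]}]'
python3 - <<'E'
from h import *
from rig import r
p=r.get_obs()['ee_pos'][:2]; arc(p,.015,10); v=p-C;print(np.hypot(*v),np.arctan2(v[1],v[0]))
b=r.get_image('top'); x=cv2.resize(b['pixels'][95:245,200:350],None,fx=4,fy=4,interpolation=cv2.INTER_CUBIC); cv2.imwrite('pics/e.png',cv2.convertScaleAbs(x,alpha=1.8,beta=10))
E
```

```text
t: 8.95
ee_pos: [0.5072, -0.0899, 0.0665]
orientation: [-3.14, -0.0, 0.422]
contact_force: [2.4, 6.4, 0.8]
width: 0.0004
grip_force: 2.5
[ 0.4 -1.2] 0.015
[ 0.7 -2.4] 0.03
[ 1.1 -3.7] 0.045
[ 1.6 -4.9] 0.06
[ 2.  -6.1] 0.075
[ 2.4 -7.3] 0.09
[ 2.9 -8.4] 0.105
[ 3.4 -9.6] 0.12
[  3.9 -10.8] 0.135
[  4.4 -12. ] 0.15
0.08509330475879087 -2.8629824426968464
```

View pics/e.png

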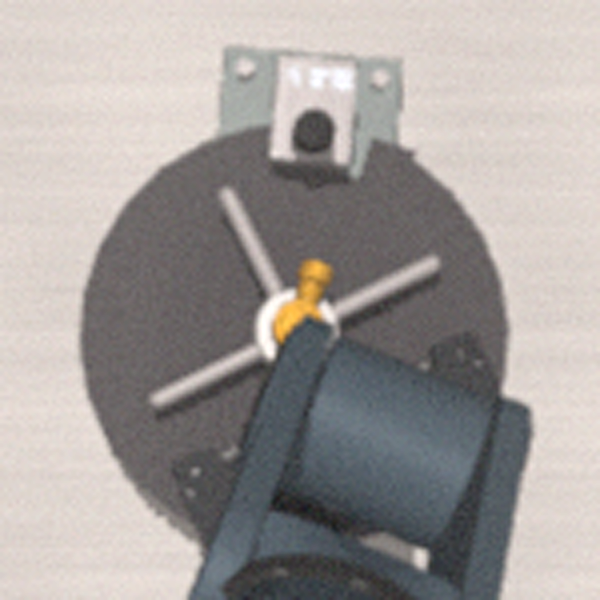

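The left-right spoke line has now turned about 0.65 rad in total and the notch is nearly under the block, so about 0.25 rad remains. One more normal step, then very slow with pin checks from the scene camera.

```bash
python3 -m crank '[{"translation":[0.4,-1.2,0],"dr":[0,0,0.015]},{"translation":[0.7,-2.4,0],"dr":[0,0,0.03]},{"translation":[1.1,-3.7,0],"dr":[0,0,0.045]},{"translation":[1.6,-4.9,0],"dr":[0,0,0.06]},{"translation":[2,-6.1,0],"dr":[0,0,0.075]},{"translation":[2.4,-7.3,0],"dr":[0,0,0.09]},{"translation":[2.9,-8.4,0],"dr":[0,0,0.105]},{"translation":[3.4,-9.6,0],"dr":[0,0,0.12]},{"translation":[3.9,-10.8,0],"dr":[0,0,0.135]}]'
cat >> h.py <<'E'
def chk(r):
    import pickle
    a0=pickle.load(open('im0.pkl','rb'))[0]
    def kn(a):
        uv=proj(a0,[.71,-.0746,.1]); u,v=uv.astype(int)
        g=cv2.cvtColor(a['pixels'],cv2.COLOR_BGR2GRAY)[v-16:v+20,u-16:u+17]
        n,l,s,c=cv2.connectedComponentsWithStats((g<38).astype(np.uint8)); i=1+np.argmax(s[1:,4]); return s[i],c[i].round(2)
    print('knob0',*kn(a0)); print('knob ',*kn(r.get_image('scene')))
    o=r.get_obs(); f=o['contact_force'];p=o['ee_pos'][:2];v=p-C;u=v/np.hypot(*v)
    print('t',round(o['t'],2),'F',f.round(1),'|F|',np.linalg.norm(f).round(1),'p',p.round(4),'yaw',o['orientation'][2].round(3))
E
python3 - <<'E'
from h import *
from rig import r
chk(r); p=r.get_obs()['ee_pos'][:2]; arc(p,.008,10)
E
```

```text
t: 10.12
ee_pos: [0.5103, -0.1004, 0.0664]
orientation: [-3.139, 0.001, 0.557]
contact_force: [1.2, 6.7, 1.2]
width: 0.0008
grip_force: 2.4
knob0 [ 10  10  13  14 144] [15.76 16.29]
knob  [ 10  10  13  14 138] [16.   16.25]
t 10.18 F [1.  5.5 1.4] |F| 5.8 p [ 0.5104 -0.1006] yaw 0.558
[ 0.3 -0.6] 0.008
[ 0.6 -1.3] 0.016
[ 0.8 -1.9] 0.024
[ 1.1 -2.5] 0.032
[ 1.4 -3.1] 0.04
[ 1.7 -3.7] 0.048
[ 2.  -4.3] 0.056
[ 2.3 -5. ] 0.064
[ 2.7 -5.6] 0.072
[ 3.  -6.2] 0.08
```

```bash
python3 -m crank '[{"translation":[0.3,-0.6,0],"dr":[0,0,0.008]},{"translation":[0.6,-1.3,0],"dr":[0,0,0.016]},{"translation":[0.8,-1.9,0],"dr":[0,0,0.024]},{"translation":[1.1,-2.5,0],"dr":[0,0,0.032]},{"translation":[1.4,-3.1,0],"dr":[0,0,0.04]},{"translation":[1.7,-3.7,0],"dr":[0,0,0.048]}]' |head -1
python3 -c "
from h import *
from rig import r
chk(r)"
python3 -m crank '[{"translation":[0.3,-0.6,0],"dr":[0,0,0.008]},{"translation":[0.6,-1.2,0],"dr":[0,0,0.016]}]' |head -1
python3 -c "
from h import *
from rig import r
chk(r)"
```

```text
t: 10.92
knob0 [ 10  10  13  14 144] [15.76 16.29]
knob  [ 10  10  11  15 137] [15.11 16.65]
t 10.97 F [0.1 3.  1.1] |F| 3.2 p [ 0.5123 -0.1048] yaw 0.606
t: 11.22
knob0 [ 10  10  13  14 144] [15.76 16.29]
knob  [ 10  10  11  15 138] [15.11 16.8 ]
t 11.28 F [-0.4  3.5  0.4] |F| 3.6 p [ 0.5134 -0.1067] yaw 0.621
```

```bash
for i in 1; do python3 -m crank '[{"translation":[0.3,-0.6,0],"dr":[0,0,0.008]},{"translation":[0.6,-1.1,0],"dr":[0,0,0.016]}]' |head -1; done
python3 -c "
from h import *
from rig import r
chk(r)"
```

```text
t: 11.52
knob0 [ 10  10  13  14 144] [15.76 16.29]
knob  [ 10  10  11  15 138] [15.09 16.89]
t 11.57 F [-0.1  2.6 -0.4] |F| 2.7 p [ 0.5141 -0.1079] yaw 0.638
```

```bash
python3 -m crank '[{"translation":[0.3,-0.5,0],"dr":[0,0,0.006]},{"translation":[0.5,-0.9,0],"dr":[0,0,0.012]}]' |head -1
python3 -c "
from h import *
from rig import r
chk(r)"
```

```text
t: 11.82
knob0 [ 10  10  13  14 144] [15.76 16.29]
knob  [ 10  13  12  14 134] [15.31 19.75]
t 11.88 F [-0.9  2.4 -0.1] |F| 2.6 p [ 0.5147 -0.1089] yaw 0.649
```

The pin has dropped: the knob is 3 px lower and the push force is still low. I'll stop pushing, back away, and cross the quadrant to the left spoke's ccw side.

```bash
python3 -m crank '[{"translation":[-2,3,0],"dr":[0,0,0]},{"translation":[-5,8,0],"dr":[0,0,0]},{"translation":[-5,22,0],"dr":[0,0,0.02]},{"translation":[-4,38,0],"dr":[0,0,0.03]},{"translation":[-3,55,0],"dr":[0,0,0.055]},{"translation":[-2,70,0],"dr":[0,0,0.055]},{"translation":[-2,82,0],"dr":[0,0,0.055]},{"translation":[-2,90,0],"dr":[0,0,0.055]},{"translation":[-2,95,0],"dr":[0,0,0.055]},{"translation":[-2,95,0],"dr":[0,0,0.055]}]'
python3 - <<'E'
from h import *
from rig import r
chk(r)
b=r.get_image('top'); x=cv2.resize(b['pixels'][95:245,200:350],None,fx=4,fy=4,interpolation=cv2.INTER_CUBIC); cv2.imwrite('pics/f.png',cv2.convertScaleAbs(x,alpha=1.8,beta=10))
E
```

```text
t: 13.12
ee_pos: [0.5127, -0.0135, 0.0665]
orientation: [3.142, 0.0, 0.704]
contact_force: [0.2, -0.9, -0.1]
width: 0.0003
grip_force: 0.0
knob0 [ 10  10  13  14 144] [15.76 16.29]
knob  [ 10  13  12  14 134] [15.31 19.75]
t 13.18 F [ 0.8  0.2 -0.5] |F| 1.0 p [ 0.5128 -0.0138] yaw 0.704
```

View pics/f.png

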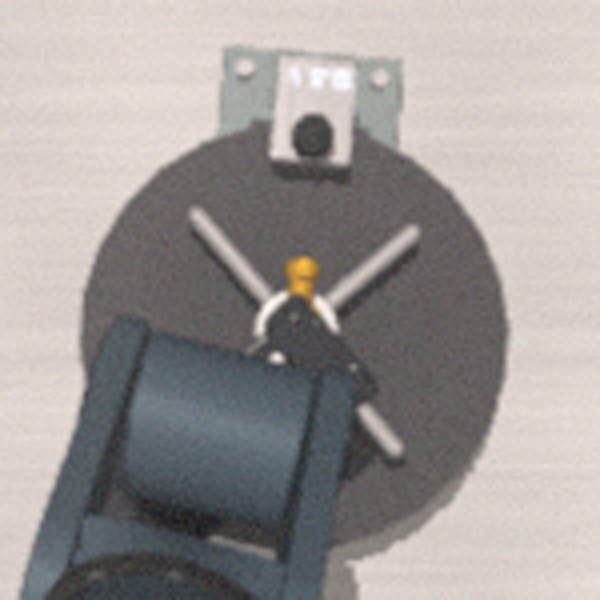

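The pin sits in the block and the spokes are near 0.71 + k·90°. The fingers are in place and the force reads near zero, so now a gentle approach along (0.76, 0.65).

```bash
python3 -m crank '[{"translation":[1.1,1,0],"dr":[0,0,0]},{"translation":[2.3,2,0],"dr":[0,0,0]},{"translation":[3,2.6,0],"dr":[0,0,0]},{"translation":[3.6,3.1,0],"dr":[0,0,0]},{"translation":[4.2,3.6,0],"dr":[0,0,0]},{"translation":[4.6,3.9,0],"dr":[0,0,0]},{"translation":[5,4.2,0],"dr":[0,0,0]},{"translation":[5.4,4.6,0],"dr":[0,0,0]}]'
python3 -m crank '[{"translation":[0.4,0.3,0],"dr":[0,0,0]},{"translation":[0.8,0.6,0],"dr":[0,0,0]}]'
```

```text
t: 14.22
ee_pos: [0.5182, -0.009, 0.0665]
orientation: [-3.142, -0.0, 0.704]
contact_force: [0.8, 0.5, -0.0]
width: 0.0003
grip_force: 0.0
t: 14.48
ee_pos: [0.5184, -0.0087, 0.0665]
orientation: [-3.141, 0.001, 0.704]
contact_force: [-1.2, -2.8, 0.7]
width: 0.0003
grip_force: 1.2
```

```bash
python3 -m crank '[{"translation":[0.3,0.3,0],"dr":[0,0,0]},{"translation":[0.6,0.5,0],"dr":[0,0,0]}]'|grep -E 'ee|cont'
python3 -m crank '[{"translation":[0.3,0.3,0],"dr":[0,0,0]}]'|grep -E 'ee|cont'
```

```text
ee_pos: [0.5192, -0.008, 0.0665]
contact_force: [-2.0, -2.2, 1.4]
ee_pos: [0.5196, -0.0076, 0.0665]
contact_force: [-1.3, -2.6, 0.2]
```

```bash
python3 -m crank '[{"translation":[0.3,0.3,0],"dr":[0,0,0]}]'|grep -E 'ee|cont'
```

```text
ee_pos: [0.5198, -0.0074, 0.0665]
contact_force: [-2.5, -2.9, 0.2]
```

```bash
python3 -m crank '[{"translation":[0.3,0.3,0],"dr":[0,0,0]},{"translation":[0.5,0.5,0],"dr":[0,0,0]}]'|grep -E 'ee|cont'
```

```text
ee_pos: [0.5199, -0.0072, 0.0665]
contact_force: [-3.5, -4.8, 1.1]
```

```bash
python3 -m crank '[{"translation":[0.3,0.3,0],"dr":[0,0,0]}]'|grep -E 'ee|cont'
```

```text
ee_pos: [0.52, -0.0071, 0.0665]
contact_force: [-4.8, -6.0, 1.1]
```

```bash
python3 -m crank '[{"translation":[0.3,0.2,0],"dr":[0,0,0]}]'|grep -E 'ee|cont'
```

```text
ee_pos: [0.52, -0.0071, 0.0665]
contact_force: [-4.7, -6.9, 1.8]
```

```bash
python3 -m crank '[{"translation":[0.2,0.2,0],"dr":[0,0,0]},{"translation":[0.2,0.2,0],"dr":[0,0,0]}]'|grep -E 'cont'
```

```text
contact_force: [-4.6, -7.6, 2.0]
```

```bash
python3 -m crank '[{"translation":[0.2,0.2,0],"dr":[0,0,0]},{"translation":[0.2,0.2,0],"dr":[0,0,0]}]'|grep -E 'cont'
python3 -c "
from h import *
from rig import r
chk(r)"
```

```text
contact_force: [-4.1, -7.0, 2.7]
knob0 [ 10  10  13  14 144] [15.76 16.29]
knob  [ 10  13  12  14 134] [15.31 19.75]
t 16.02 F [-5.7 -7.7  3.7] |F| 10.2 p [ 0.5201 -0.007 ] yaw 0.705
```

```bash
python3 -m crank '[{"translation":[0.2,0.2,0],"dr":[0,0,0]},{"translation":[0.2,0.2,0],"dr":[0,0,0]},{"translation":[0.2,0.2,0],"dr":[0,0,0]}]'|grep -E 'cont'
```

```text
contact_force: [-5.9, -8.2, 2.3]
```

```bash
python3 -m crank '[{"translation":[0.2,0.1,0],"dr":[0,0,0]},{"translation":[0.2,0.1,0],"dr":[0,0,0]},{"translation":[0.2,0.1,0],"dr":[0,0,0]}]'|grep -E 'cont'
```

```text
contact_force: [-6.1, -8.7, 3.6]
```

About 11 N. Hold for a second, then withdraw.

```bash
python3 -m crank '[{"translation":[0.1,0.1,0],"dr":[0,0,0]},{"translation":[0.1,0.1,0],"dr":[0,0,0]},{"translation":[0.1,0.1,0],"dr":[0,0,0]},{"translation":[0.1,0.1,0],"dr":[0,0,0]},{"translation":[0.1,0.1,0],"dr":[0,0,0]},{"translation":[0.1,0.1,0],"dr":[0,0,0]},{"translation":[0.1,0.1,0],"dr":[0,0,0]},{"translation":[0.1,0.1,0],"dr":[0,0,0]}]'|grep -E 'cont'
python3 -m crank '[{"translation":[-0.8,-0.7,0],"dr":[0,0,0]},{"translation":[-1.6,-1.4,0],"dr":[0,0,0]},{"translation":[-2.4,-2.1,0],"dr":[0,0,0]},{"translation":[-4,-3.4,0],"dr":[0,0,0]},{"translation":[-7,-6,0],"dr":[0,0,0]},{"translation":[-12,-10,0],"dr":[0,0,0]},{"translation":[-18,-15,0],"dr":[0,0,0]},{"translation":[-18,-15,0],"dr":[0,0,0]}]'
python3 - <<'E'
from h import *
from rig import r
chk(r)
E
```

```text
contact_force: [-6.4, -8.5, 3.4]
t: 18.77
ee_pos: [0.5034, -0.0209, 0.0665]
orientation: [-3.141, 0.0, 0.703]
contact_force: [0.5, -0.5, 0.0]
width: 0.0008
grip_force: 0.0
knob0 [ 10  10  13  14 144] [15.76 16.29]
knob  [ 10  13  12  14 134] [15.31 19.75]
t 18.82 F [-0.2  0.2  0.3] |F| 0.4 p [ 0.5039 -0.0208] yaw 0.703
```

```bash
python3 -m crank '[{"translation":[0,0,15],"dr":[0,0,0]},{"translation":[0,0,40],"dr":[0,0,0]},{"translation":[0,0,75],"dr":[0,0,0]},{"translation":[0,0,100],"dr":[0,0,0]},{"translation":[0,0,110],"dr":[0,0,0]},{"translation":[0,0,110],"dr":[0,0,0]},{"translation":[0,0,110],"dr":[0,0,0]}]'
python3 - <<'E'
from h import *
from rig import r
chk(r)
b=r.get_image('scene'); x=cv2.resize(b['pixels'][130:300,150:350],None,fx=3.5,fy=3.5,interpolation=cv2.INTER_CUBIC)
cv2.imwrite('pics/g.png',cv2.convertScaleAbs(x,alpha=1.5))
E
```

```text
t: 19.7
ee_pos: [0.5034, -0.0203, 0.1758]
orientation: [-3.14, 0.001, 0.704]
contact_force: [0.7, 0.3, -0.1]
width: 0.0005
grip_force: 0.0
knob0 [ 10  10  13  14 144] [15.76 16.29]
knob  [ 10  13  12  14 134] [15.31 19.75]
t 19.75 F [0.2 0.  0.7] |F| 0.7 p [ 0.5034 -0.0203] yaw 0.704
```

View pics/g.png

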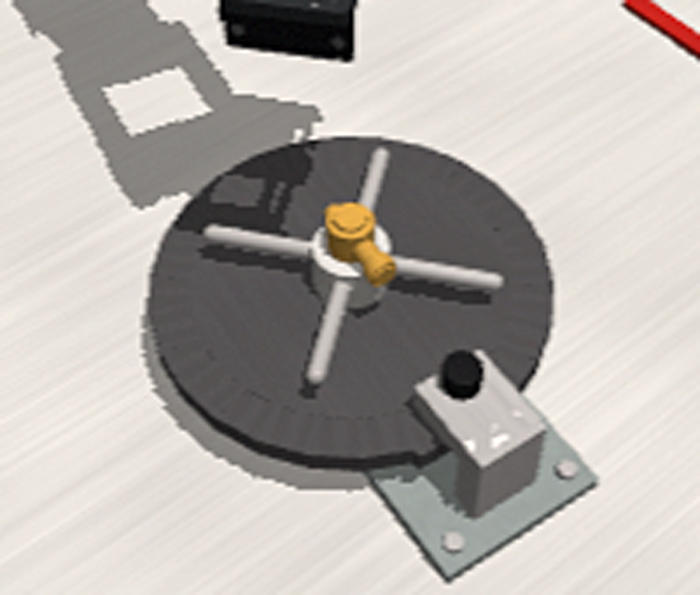

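The knob at (462,373) sits on the block, the arm is clear, and the table rests against the pin.

```bash
python3 -c "
from rig import r
print(r.finish_job())"
```

```text
the job is handed in; nothing more can be done
None
```

I handed the job in at about 20 s: the pin dropped by itself into the notch, the spoke was pressed clockwise at about 11 N for over a second, and the arm was clear of everything; the hand-in call returned no verdict.

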